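# Dock a sample module on its spacer and latch it

### The arm

A 6-joint arm with a two-finger parallel gripper is mounted at the origin on the work surface. World frame = base frame: x ahead of the robot, y to its left, z up, the work surface at z = 0. Lengths are in mm, angles in degrees, forces in N, time in s.
With the tool pointing down it reaches from about 300 to 850 mm from the base axis. Payload 4.2 kg.
Tool frame: the origin (TCP) lies between the finger pads; the fingertips stand 11 mm ahead of it and the grasp point (between the pads) lies 8 mm behind it (env.tips_ahead is the distance from the TCP to the fingertips, in mm); z points along the fingers, y is the line along which they close (so a half turn about z gives the same grasp; the last joint's range is limited). The gripper opens to 91 mm and grips with 3 to 60 N. Pads are 32 mm wide; open, the fingers measure 118 mm over their backs; the gripper's body (76 mm by 178 mm) begins 60 mm behind the grasp point.
Start: joints at [-72.422, 18.312, 89.639, -0, 72.044, -1.146], TCP at [184.586, -544.582, 224.976] pointing down, gripper open.
Joint ranges: [-177.97, 177.97], [-48.28, 115.42], [12.27, 149.76], [-77.06, 257.06], [2.81, 150.46], [-146.56, 146.56]. Speed limits (degrees/s): [147.25, 147.25, 180, 180, 180, 180].

### API

Orientations are given as [roll, pitch, yaw] about the fixed x, y, z axes, in that order (R = Rz(yaw) Ry(pitch) Rx(roll)).
In Python, from workcell import env, cams gives the robot as it stands.
- The arm moves only by the tool step_arm, never from a script. Its arguments are lists of equal length, an entry for each row: "linear": the shift along the tool's x, y, z in units of 30 cm (1.0 is 30 cm), a list of three; "turn": the turn about the tool's z in units of 360 degrees (1.0 is 360 degrees). In form: {"linear": [[tx, ty, tz], ...], "turn": [turn, ...]}. A call has 1 to 20 rows; each row is the pose to reach, as a shift and turn from the pose commanded when the call began, along the tool's axes at that moment, turning the shorter way round; what a row does not reach only later rows make up. A row lasts 1/8 s, in which the tool goes at most 62.5 mm and 10.7 degrees, less where a joint would pass 70% of its speed; a pose out of reach is approached as far as the arm can. A call with a number of a shift or a turn outside -1 to 1 is refused whole. A call with a gripper value outside its range is refused whole. "fingers" is the closure, from -1 (fully open) to 1 (shut), so that 0 is half open, set as the call begins (left out, the last holds). The fingers move at their own pace and stop on an object; "force" is the grip in N (left out, the last holds). Time passes only in rows, so rows that repeat a pose let the fingers close. It gives the time, the measured TCP pose, the force, the opening and the grip force at its end, in the units of the state.
- env.state(): the state, without advancing time (a new reading comes with each control period).
- cams.grab_frame(name): name is "scene" or "side" or "wrist"; returns a dict with "color" (384x512x3 uint8, blue, green, red), "fx", "fy", "cx", "cy" (pixels), "extrinsics" (4x4, takes a point from camera to world coordinates); the wrist camera has in their place "tool_from_camera" (4x4, takes a point from camera to tool coordinates, whose origin is the TCP and whose axes are the flange's). Camera axes: x right, y down, z forward; pixel columns grow to the right and rows downward; lengths in mm; the calibration is good to about 2 mm. A picture is of the moment at which its call begins: read the wrist's pose just before it. There is no depth.
- env.job_done(): hands the job in; it is judged then, once.
The state is a dict: "time_s": time; "qpos": joint angles; "qvel": joint speeds; "effort": joint torques, N m; "ee_pos": TCP position; "ee_rot": TCP orientation; "force": force on the tool from outside, world axes, zero at the start; "torque": the same for the moment, N m; "gripper_width": finger opening in mm; "gripper_force": force on a finger pad.
Only numpy, scipy, OpenCV 4.12 (cv2) and the standard library are available. Lean on these libraries where they do the work, as an engineer would, in place of code of your own. Each camera call takes 0.05 s, during which the arm holds its last target. There are 200 camera calls.

### The job

Stand the blue spacer plate upright, centred, on the base plate in the gap between the white docking block and the grey sample module. Then swing the latch's wire loop over and hook its bar behind the module's steel keeper, and press the red lever down past centre until it lies flat, so that the module is drawn square and tight against the spacer. Let go of everything, and leave both the thicker white spacer and the beaker where they stand.

Things in the scene. Friction and masses are not known exactly. Their poses are not given: they have to be found in the camera images.
- dock: Fixed station: dark base plate 8 mm thick (x -150..175, |y| to 80 mm) and on it a white block (x -140..0, |y| to 40 mm, top at 62 mm) with the latch on top. Origin: on the table, z=0, under the middle of the block's face to the module; +x from that face to the module, y along the face. Two guide rails, 24 mm high (x 30..170, |y| 42..56 mm), hold the module's foot down and square.
- module: Loose grey sample module, 110 (x) x 80 x 54 mm (foot 92 wide), 0.85 kg, with 4 mm tall vial caps from x = +28 mm and a steel keeper on top. Origin: centre of its underside; axes as the dock's. It stands on the base plate between the rails, top 62 mm above the table, near face 20 to 24 mm from the dock's face; it slides along the dock's x when pulled.
- keeper (a point): Where the loop's bar centre belongs when hooked: 67 mm above the table, on the keeper's far (+x) side. The keeper is an upright lip 24 mm wide, 6 mm thick, far face 3 mm to the dock side of this point, top at 82 mm with a nose overhanging 3.5 mm to +x above 78 mm. Lower the bar 7 to 15 mm past this point; closing the lever draws it back under the nose.
- spacer_blue: Loose blue spacer plate, 14 mm thick (x), 140 long (y), 54 high, 0.11 kg, with an upright ear at each end (14 x 20 mm, centres at y -60 and +60 mm, from 54 up to 87 mm) to grip it by, across the 14 mm. Origin: centre of its underside. Starts upright on the table; the same either way round.
- spacer_blue_ear (a point): Grip point on the blue spacer's ear at its +y end, 74 mm above its underside (axes as the spacer's; the other ear is 120 mm away along -y).
- spacer_white: Loose white spacer of the same shape but 26 mm thick: the wrong one, leave it standing. It and the blue one stand side by side in either order.
- latch_lever (a joint): Lever angle (rad): 0 = shut, flat, pointing to the dock's -x; grows as it rises, 1.57 upright, at most 2.2 (leaning to the module). Starts at 1.3 to 1.6. Light friction holds it where left; with the bar hooked and the spacer in, about 3 N on the pad pushes it over centre (at about 0.18) and it then holds itself shut.
- lever_pivot (a point): The lever's hinge, fixed on the dock at x = -55, z = 71 mm; the hinge runs along the dock's y.
- lever_pad (a point): Middle of the outer face of the lever's red pad (26 mm long, 32 wide, 8 thick), 72 mm from the lever's hinge. Push this face: it looks to the module when the lever is upright, and up (76 mm above the table) when shut. Axes: x from the pad to the hinge, y along the hinge, z out of the face.
- bail (a joint): Angle of the wire loop to the lever (rad): 0 when it runs straight on from the lever to the keeper, grows as the loop is raised and thrown back. The loop's elevation above the dock's +x is this minus the lever's angle; it starts thrown back over the block at 1.8 to 2.1, leaning on its stop (3.45). It swings easily and falls by its own weight to either side.
- bail_pivot (a point): Hinge of the wire loop on the lever (along the dock's y), 26 mm from the lever's hinge; it moves with the lever.
- bail_bar (a point): Middle of the loop's cross bar, the part that hooks behind the keeper: 6 mm round, 44 mm long along the dock's y, 127 mm from the loop's hinge; two wire legs, 44 mm apart, join it to that hinge. Its frame's x runs from the hinge to the bar.
- bail_grip (a point): Centre of the yellow grip on the loop's end: a cylinder 14 mm round, 18 mm wide along the dock's y, 22 mm beyond the bar along the loop and 18 mm above it. Pinch it across the 18 mm (a finger on each end); it turns between the fingers as the loop swings. Pulling the loop towards the module makes the lever follow.
- bail_stretch (a joint): Spring stretch of the loop (m): 0 when slack, about 0.003 to 0.004 when the latch is tight on the blue spacer; 4000 N/m.
- beaker: Glass beaker, 72 mm wide, 85 mm high, origin under its centre. Leave it.
Things that resemble listed ones, but are neither listed nor needed, are in the scene too. Several things have the shape of the spacer_blue; the one meant has the colours described above.

How it is judged:
By the outcome, as a careful person would: the job done as asked, in the order asked, and still so for the second after the job is handed in, with the robot touching nothing.
It also fails if it takes over 72 s, if anything falls off the work surface, if the arm or the gripper's body presses on something with over 40 N, if the wrist force passes 120 N, or if a joint passes its speed limit or range.

## Working session

There is one attempt and no reset: what is moved stays moved. The work goes in short steps, Python scripts to look and compute and a tool call to move; the robot and the scene stay as the last step left them, time stands still between calls to the robot, and variables do not carry over. Pictures are saved under pics/ and viewed, at most 10 in all, crops included, and the job is handed in when it is done.

Besides the shell and the picture viewer there is one more tool, called after "Request:" as name([rows], argument=value, ...), one row to a line, values as JSON. step_arm: Moves the arm, as the interface text tells. Its arguments: {"type":"object","properties":{"linear":{"type":"array"},"turn":{"type":"array"},"fingers":{"type":"number"},"force":{"type":"number"}},"required":["linear","turn"]}

```bash
ls; mkdir -p pics; python3 - <<'E'
from workcell import env,cams
import cv2,numpy as np
s=env.state();print(s)
np.set_printoptions(precision=4,suppress=True)
ims=[]
for n in("scene","side","wrist"):
    f=cams.grab_frame(n);cv2.imwrite(f"pics/{n}0.png",f["color"])
    print(n,f["fx"],f["fy"],f["cx"],f["cy"]);print(f.get("extrinsics",f.get("tool_from_camera")))
E
```

```text
pics
{'time_s': 0.0, 'qpos': array([-7.24214099e+01,  1.83509268e+01,  8.97045399e+01,  9.27558145e-04,
        7.20442069e+01, -1.14582578e+00]), 'qvel': array([ 0.01211609,  0.07936246,  0.0746138 ,  0.05447041, -0.0279043 ,
       -0.05345104]), 'effort': array([-7.87259942e-04, -4.12466168e+01, -2.31975996e+01,  7.28312368e-02,
        4.55176283e-02, -1.51940289e-04]), 'ee_pos': array([ 184.44758876, -544.11291564,  224.14007143]), 'ee_rot': array([-1.79900364e+02, -2.87488821e-03,  1.87241267e+01]), 'force': array([ 0.33667397, -0.70285366,  0.70617429]), 'torque': array([-0.01032313,  0.0197568 , -0.00898694]), 'gripper_force': 0.0, 'gripper_width': 91.16061027626704}
scene 455.09184696206097 455.09184696206097 262.77031511514895 190.1275779700603
[[   0.8093    0.3841   -0.4444 1026.3334]
 [   0.5869   -0.4998    0.6369 -652.0225]
 [   0.0226   -0.7763   -0.63    798.4903]
 [   0.        0.        0.        1.    ]]
side 394.23195047548825 394.23195047548825 248.27049758198254 194.76740193391367
[[ -0.8965  -0.3363   0.2884 285.5151]
 [ -0.4429   0.6613  -0.6055 608.7563]
 [  0.0129  -0.6705  -0.7418 682.5184]
 [  0.       0.       0.       1.    ]]
wrist 307.5722678712665 307.5722678712665 253.25966590923767 193.36940053848113
[[   0.0007   -0.9667   -0.2558   72.7284]
 [   1.        0.0009   -0.0008    0.3585]
 [   0.001    -0.2558    0.9667 -160.67  ]
 [   0.        0.        0.        1.    ]]
```

View pics/scene0.png

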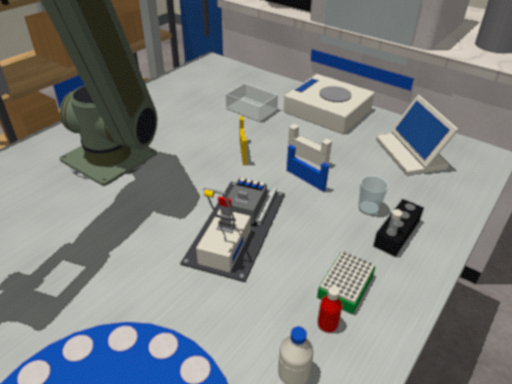

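View pics/side0.png

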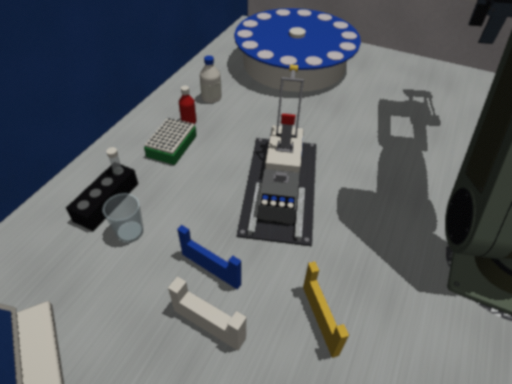

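The scene view shows the dock at about (235,230) with the blue spacer at (308,165) and the white one behind it. In the side view the dock is at (280,190), blue spacer at (210,258), white at (207,313), and the yellow grip thrown back at (293,68).

```bash
cat > h.py <<'E'
import numpy as np,cv2
from scipy.spatial.transform import Rotation as R
def cam(f,pose=None):
    if "extrinsics" in f: E=np.array(f["extrinsics"])
    else:
        T=np.eye(4);T[:3,:3]=R.from_euler('xyz',pose["ee_rot"],degrees=True).as_matrix();T[:3,3]=pose["ee_pos"]
        E=T@np.array(f["tool_from_camera"])
    return dict(f=f["fx"],cx=f["cx"],cy=f["cy"],E=E)
def ray(c,p):
    d=np.array([(p[0]-c["cx"])/c["f"],(p[1]-c["cy"])/c["f"],1]);return c["E"][:3,3],c["E"][:3,:3]@d
def onz(c,p,z):
    o,d=ray(c,p);return o+d*(z-o[2])/d[2]
def tri(c1,p1,c2,p2):
    o1,d1=ray(c1,p1);o2,d2=ray(c2,p2);d1/=np.linalg.norm(d1);d2/=np.linalg.norm(d2)
    s=np.linalg.lstsq(np.c_[d1,-d2],o2-o1,rcond=None)[0];a=o1+d1*s[0];b=o2+d2*s[1];return (a+b)/2,np.linalg.norm(a-b)
def proj(c,P):
    q=np.linalg.inv(c["E"])@np.r_[P,1];return np.array([c["f"]*q[0]/q[2]+c["cx"],c["f"]*q[1]/q[2]+c["cy"]])
def mask(im,lo,hi):
    return cv2.inRange(cv2.cvtColor(im,cv2.COLOR_BGR2HSV),lo,hi)
def blobs(m,amin=15):
    n,l,s,c=cv2.connectedComponentsWithStats(m);return [(s[i],c[i].round(1)) for i in range(1,n) if s[i][4]>=amin]
E
python3 - <<'E'
from h import *
from workcell import cams
np.set_printoptions(precision=1,suppress=True)
C={};
for n in("scene","side"):
    f=cams.grab_frame(n);im=f["color"];C[n]=cam(f)
    for nm,lo,hi in(("blue",(105,120,60),(130,255,255)),("red",(0,150,80),(8,255,255)),("yel",(18,130,100),(35,255,255))):
        for s,c in blobs(mask(im,lo,hi)): print(n,nm,s,c)
import pickle;pickle.dump(C,open("C.pkl","wb"))
a=cv2.imread("pics/scene0.png")[110:300,170:345];b=cv2.imread("pics/side0.png")[55:305,150:350]
a=cv2.resize(a,None,fx=2.2,fy=2.2,interpolation=cv2.INTER_CUBIC);b=cv2.resize(b,None,fx=2,fy=2,interpolation=cv2.INTER_CUBIC)
o=np.zeros((510,800,3),np.uint8);o[:a.shape[0],:a.shape[1]]=a;o[:b.shape[0],395:395+b.shape[1]]=b
cv2.imwrite("pics/crop.png",o)
E
```

```text
scene blue [ 181    0   41   61 1925] [200.4  28.1]
scene blue [ 311   50  102   40 1215] [362.3  69.6]
scene blue [ 54  76  30  30 386] [67.2 87.1]
scene blue [297  80  19  11  75] [305.9  85.1]
scene blue [ 397  102   51   57 1515] [421.5 129.6]
scene blue [287 145  42  46 807] [307.  170.2]
scene blue [238 181  12   5  35] [243.5 183.2]
scene blue [251 184  12   5  36] [256.3 186.1]
scene blue [233 240  10  20  46] [237.3 249.4]
scene blue [   0  322  227   62 6506] [120.3 360.1]
scene blue [291 327  15  17 212] [298.  334.9]
scene red [218 197   9  10  63] [222.1 201.3]
scene red [319 296  23  36 586] [329.2 313.8]
scene yel [240 116   7  49 221] [242.9 141.3]
scene yel [204 190  10   7  57] [208.3 193. ]
side blue [    0     0   246   221 17827] [94.2 68.1]
side blue [ 235    8  126   61 4190] [297.   38.5]
side blue [27 25  9  4 15] [30.3 26.1]
side blue [205  56   8   8  59] [208.6  59.5]
side blue [  0 113   7   6  18] [  2.8 115.4]
side blue [262 194   7   5  26] [264.7 196.4]
side blue [271 195   6   5  24] [273.5 197.4]
side blue [279 196   7   5  26] [281.7 198.4]
side blue [288 197   6   5  24] [290.5 199.4]
side blue [ 178  226   63   62 1370] [210.2 259.5]
side blue [  0 310  15  74 926] [  5.9 349.6]
side red [180  95  14  12 124] [186.7 101.5]
side red [282 114  12   8  41] [288.  116.1]
side yel [290  65   8   5  29] [293.2  67.3]
side yel [309 262   9  11  77] [313.1 267.2]
side yel [310 279  38  60 539] [327.  311.1]
```

View pics/crop.png

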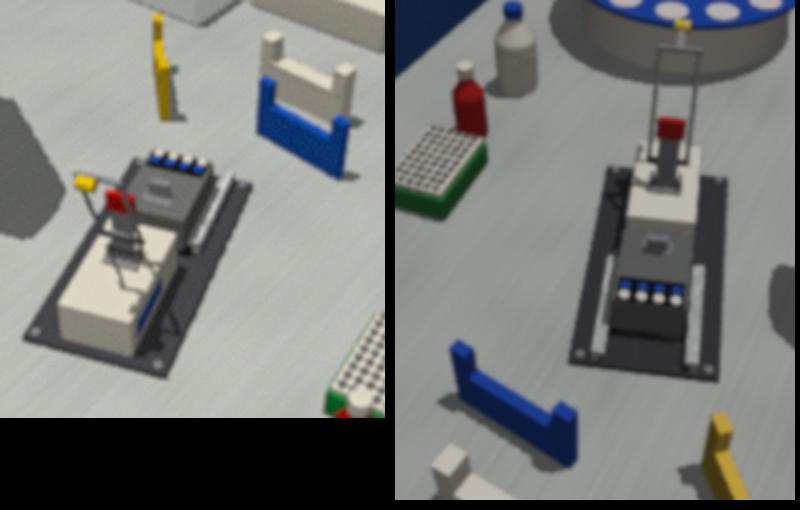

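```bash
python3 - <<'E'
from h import *
import pickle;C=pickle.load(open("C.pkl","rb"));s,d=C["scene"],C["side"]
np.set_printoptions(precision=1,suppress=True)
S=lambda x,y:(x/2.2+170,y/2.2+110);D=lambda x,y:((x-395)/2+150,y/2+55)
print("corners side");[print(onz(d,D(*p),8)) for p in((570,362),(718,380),(728,178),(607,168))]
print("corners scene");[print(onz(s,S(*p),8)) for p in((25,340),(165,377),(250,185))]
for n,a,b in(("earA",S(267,81),D(565,406)),("earB",S(341,119),D(460,345)),("grip",(208.3,193),(293.2,67.3)),("pad",(222.1,201.3),(288,116.1)),("keeper",S(160,183),D(657,240))):
    print(n,*tri(s,a,d,b),onz(s,a,87),onz(d,b,87))
E
```

```text
corners side
[516.1 173.5   8. ]
[368.7 124.6   8. ]
[ 467.8 -183.5    8. ]
[ 617.6 -129.4    8. ]
corners scene
[ 479.6 -184.3    8. ]
[ 625.3 -135.6    8. ]
[524.1 168.1   8. ]
earA [473.  271.   87.8] 5.260211342642751 [474.7 273.3  87. ] [471.  269.2  87. ]
earB [591.6 255.6  88.8] 3.5001191882826097 [591.9 259.   87. ] [590.9 253.8  87. ]
grip [ 542.6 -147.1  227.1] 1.5183813770181962 [425.  -23.1  87. ] [ 621.1 -380.6   87. ]
pad [519.3 -80.2 147.9] 0.2976623156081104 [472.  -26.7  87. ] [ 545.8 -158.9   87. ]
keeper [484.3  34.2  79.4] 4.743435919318772 [492.4  27.7  87. ] [479.9  39.9  87. ]
```

Corners give dock yaw ≈108.4° and origin ≈(498,-16); blue ears at (473,271) and (592,256), height 88 as expected (87). Moving to look at the dock with the wrist camera.

Request:
step_arm([
  [0.77,-0.73,-0.25],
  [0.77,-0.73,-0.25],
  [0.77,-0.73,-0.25],
  [0.77,-0.73,-0.25],
  [0.77,-0.73,-0.25],
  [0.77,-0.73,-0.25],
], turn=[0,0,0,0,0,0])

```text
time_s: 1.0
ee_pos: [334.2, -260.7, 301.1]
ee_rot: [179.9, -0.1, 19.0]
force: [-0.1, 1.5, 0.1]
gripper_width: 91.0
gripper_force: 0.0
```

Request:
step_arm([
  [0.77,-0.73,0],
  [0.77,-0.73,0],
  [0.77,-0.73,0],
  [0.77,-0.73,0],
  [0.77,-0.73,0],
  [0.77,-0.73,0],
  [0.77,-0.73,0],
  [0.77,-0.73,0],
  [0.77,-0.73,0],
  [0.77,-0.73,0],
], turn=[0,0,0,0,0,0,0,0,0,0])

```text
time_s: 2.25
ee_pos: [481.3, 17.7, 300.1]
ee_rot: [180.0, -0.0, 18.6]
force: [0.4, 0.3, -0.1]
gripper_width: 91.1
gripper_force: 0.0
```

```bash
python3 - <<'E'
from h import *
from workcell import env,cams
import pickle
s=env.state();f=cams.grab_frame("wrist");cv2.imwrite("pics/w1.png",f["color"]);c=cam(f,s);pickle.dump(c,open("w1.pkl","wb"))
print(s["ee_pos"],s["ee_rot"],s["time_s"])
cv2.imwrite("pics/w1b.png",cv2.resize(f["color"],(768,576),interpolation=cv2.INTER_CUBIC))
E
```

```text
[481.27913366  17.66857282 300.14495246] [ 1.79982701e+02 -1.68827185e-02  1.86349058e+01] 2.25
```

View pics/w1b.png

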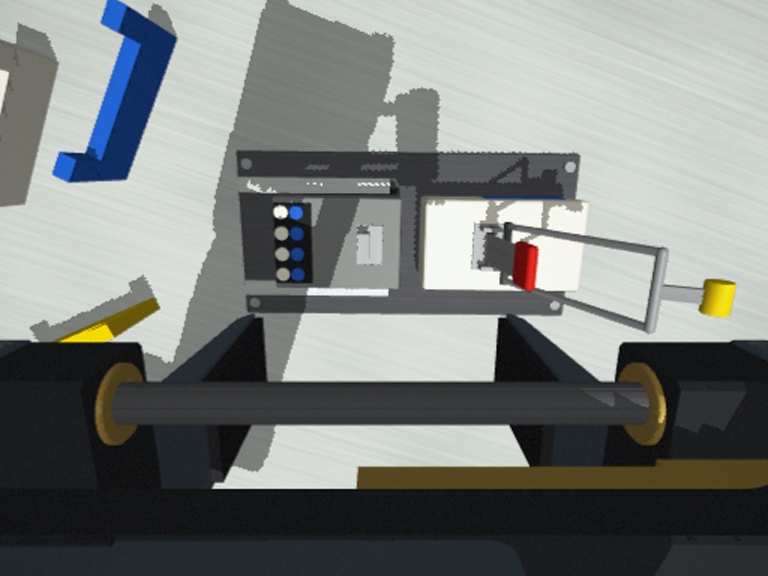

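Wrist view shows all: base plate corners (237,152),(578,153),(562,314),(247,314); block face at x≈424, module face at x≈399, keeper (370,244), bar (656,290), grip (718,298); blue spacer ears (128,15),(75,165).

```bash
python3 - <<'E'
from h import *
import pickle
np.set_printoptions(precision=1,suppress=True)
C=pickle.load(open("C.pkl","rb"));c=pickle.load(open("w1.pkl","rb"));im=cv2.imread("pics/w1.png")
v=lambda *p:np.array(p)/1.5
K=[onz(c,v(*p),8) for p in((237,152),(578,153),(562,314),(247,314))]
for k in K:print(k)
# model: far-right.. order: (+x,-y),( -x,-y),(-x,+y),(+x,+y)
M=np.array([(175,-80),(-150,-80),(-150,80),(175,80)],float)
A=np.array(K)[:,:2];H=(M-M.mean(0)).T@(A-A.mean(0));U,_,V=np.linalg.svd(H);Rm=V.T@U.T
t=A.mean(0)-Rm@M.mean(0);yaw=np.degrees(np.arctan2(Rm[1,0],Rm[0,0]));print("yaw",yaw,"origin",t,(A-(M@Rm.T+t)))
D=lambda P:np.r_[Rm.T@(P[:2]-t),P[2]]
pickle.dump((Rm,t,yaw),open("dock.pkl","wb"))
for n,p,z in(("face",(424,199),62),("face",(424,290),62),("mod",(401,196),62),("mod",(399,288),62),("keepL",(358,243),82),("keepR",(382,243),62),("keepmid",(370,222),82),("keepmid",(370,264),82)):
    print(n,D(onz(c,v(*p),z)))
sc=C["scene"];sd=C["side"]
m=mask(im,(18,130,100),(35,255,255));print(blobs(m))
for a,b in (((208.3,193),sc),((293.2,67.3),sd)):
    P,e=tri(c,v(718,298),b,a);print("grip",P,e,D(P))
for p,a,b in((v(527,266),(222.1,201.3),sc),(v(527,266),(288,116.1),sd)):
    P,e=tri(c,p,b,a);print("pad",P,e,D(P))
m=mask(im,(105,120,60),(130,255,255));
for s,cc in blobs(m,100):print(s,cc)
# bright tops of blue ears
hsv=cv2.cvtColor(im,cv2.COLOR_BGR2HSV);b=hsv[20,78],hsv[105,46],hsv[60,95];print(b)
E
```

```text
[521. 173.   8.]
[ 622.9 -131.3    8. ]
[ 472.7 -183.1    8. ]
[368.8 124.    8. ]
yaw 108.56526769851449 origin [500.3 -16.2] [[ 0.6 -2.2]
 [-1.   1.6]
 [ 0.4  0.8]
 [ 0.  -0.2]]
face [  0.7 -40.1  62. ]
face [-1.4 39.8 62. ]
mod [ 20.3 -42.6  62. ]
mod [21. 38. 62.]
keepL [56.2 -5.5 82. ]
keepR [36.3 -2.4 62. ]
keepmid [ 46.2 -22.8  82. ]
keepmid [46.3 12.2 82. ]
[(array([466, 186,  25,  25, 483], dtype=int32), array([478.1, 198. ])), (array([ 36, 199,  70,  29, 732], dtype=int32), array([ 74.4, 215.7])), (array([434, 249,  10,  46, 188], dtype=int32), array([439.5, 273. ])), (array([ 64, 250,   9,  45, 159], dtype=int32), array([ 67.1, 273.1]))]
grip [ 544.5 -148.   228.3] 0.15856675382159113 [-139.     0.1  228.3]
grip [ 544.  -151.8  224.3] 1.2800280897371303 [-142.4    1.7  224.3]
pad [519.3 -78.1 145.9] 2.8130030730709334 [-64.7   1.7 145.9]
pad [519.6 -76.8 149.7] 3.1680537842871255 [-63.6   1.1 149.7]
[  35    0   82  121 4179] [81.2 65.6]
[322 131  55   2 103] [348.8 131.5]
(array([109, 207, 187], dtype=uint8), array([109, 215, 212], dtype=uint8), array([108, 223,  95], dtype=uint8))
```

Request:
step_arm([
  [0.33,-0.77,0.25],
  [0.33,-0.77,0.25],
  [0.33,-0.77,0.25],
  [0.33,-0.77,0.25],
  [0.33,-0.77,0.25],
  [0.33,-0.77,0.25],
  [0.33,-0.77,0.25],
  [0.33,-0.77,0.25],
], turn=[0.072,0.072,0.072,0.072,0.072,0.072,0.072,0.072], fingers=0)

```text
time_s: 3.3
ee_pos: [501.5, 267.7, 225.8]
ee_rot: [-180.0, -0.1, -7.3]
force: [-0.1, 0.2, -0.5]
gripper_width: 45.2
gripper_force: 0.0
```

```bash
python3 - <<'E'
from h import *
from workcell import env,cams
import pickle
np.set_printoptions(precision=1,suppress=True)
s=env.state();f=cams.grab_frame("wrist");im=f["color"];cv2.imwrite("pics/w2.png",im);c=cam(f,s);pickle.dump(c,open("w2.pkl","wb"))
print(s["ee_pos"],s["ee_rot"],s["time_s"])
hsv=cv2.cvtColor(im,cv2.COLOR_BGR2HSV)
m=cv2.inRange(hsv,(105,120,130),(130,255,255))
for st,cc in blobs(m,60):print(st,cc)
cv2.imwrite("pics/w2b.png",cv2.resize(im,(768,576),interpolation=cv2.INTER_CUBIC))
E
```

```text
[501.5 267.7 225.8] [-180.    -0.1   -7.3] 3.3
[245  82  15  22 324] [251.9  92.6]
[ 245  105   14   94 1152] [251.  150.7]
[409 165  12  11 100] [414.7 170.1]
[415 180  11  11  95] [419.8 185.2]
[420 195  11  11  95] [424.9 199.7]
[243 207  14  18 227] [249.6 215.5]
[424 209  12  11  92] [429.7 214.1]
```

View pics/w2b.png

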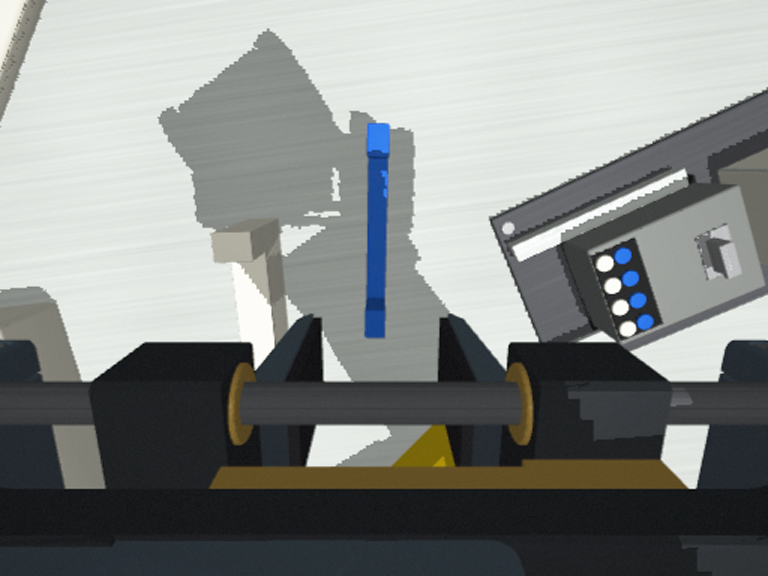

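Fingers straddle the blue spacer's line; ear tops at full-res (252,92.5) and (250,216); white spacer to the left, clear of it.

```bash
python3 - <<'E'
from h import *
import pickle
np.set_printoptions(precision=1,suppress=True)
C=pickle.load(open("C.pkl","rb"));c=pickle.load(open("w2.pkl","rb"))
S=lambda x,y:(x/2.2+170,y/2.2+110)
A=(250,216);B=(252.3,92.5)
print(tri(c,A,C["scene"],S(267,81)),tri(c,B,C["scene"],S(341,119)))
a=onz(c,A,87);b=onz(c,B,87);d=b-a;print(a,b,np.linalg.norm(d),np.degrees(np.arctan2(d[1],d[0])))
y=np.radians(-7.4);X=np.array([np.cos(y),np.sin(y)]);Y=np.array([np.sin(y),-np.cos(y)])
T=np.array([501.5,267.7])
for n,p in(("a",a),("b",b),("white",onz(c,np.array((232,242))/1.5,87))):print(n,X@(p[:2]-T),Y@(p[:2]-T))
E
```

```text
(array([472.3, 275.5,  85.3]), np.float64(2.0088966722165065)) (array([591.8, 257.7,  87.7]), np.float64(1.250114644195445))
[471.8 275.1  87. ] [591.3 257.4  87. ] 120.76877578405379 -8.432573995749657
a -30.403645881932484 -3.5592139471473976
b 90.34551843806655 -1.3828591045424472
white 25.873660960775556 -97.03541750394038
```

Request:
step_arm([
  [-0.133,-0.012,0.15],
  [-0.133,-0.012,0.3],
  [-0.133,-0.012,0.45],
  [-0.133,-0.012,0.53],
  [-0.133,-0.012,0.53],
  [-0.133,-0.012,0.53],
], turn=[0.003,0.003,0.003,0.003,0.003,0.003])

```text
time_s: 4.1
ee_pos: [463.1, 277.8, 67.3]
ee_rot: [-179.9, -0.1, -8.3]
force: [0.3, 1.1, 1.1]
gripper_width: 45.4
gripper_force: 0.0
```

Request:
step_arm([
  [0,0,0],
  [0,0,0],
  [0,0,0],
  [0,0,0],
  [0,0,0],
], turn=[0,0,0,0,0], fingers=1, force=45)

```text
time_s: 4.72
ee_pos: [462.1, 277.7, 66.2]
ee_rot: [-180.0, -0.0, -8.3]
force: [-0.3, 0.9, 3.1]
gripper_width: 14.4
gripper_force: 45.0
```

Request:
step_arm([
  [0,0,-0.1],
  [0,0,-0.25],
  [0,0.05,-0.4],
  [0.02,0.2,-0.4],
  [0.02,0.2,-0.4],
], turn=[0,0,0,0,0])

```text
time_s: 5.35
ee_pos: [458.7, 215.4, 186.2]
ee_rot: [180.0, 0.0, -8.4]
force: [0.7, 0.1, -1.0]
gripper_width: 13.8
gripper_force: 45.0
```

Request:
step_arm([
  [0.024,0.15,0],
  [0.024,0.3,0],
  [0.024,0.45,0],
  [0.024,0.6,0],
  [0.024,0.75,0],
  [0.024,0.827,0],
  [0.024,0.827,0],
  [0.024,0.827,0],
  [0.024,0.827,0],
], turn=[-0.02,-0.04,-0.06,-0.0747,-0.0747,-0.0747,-0.0747,-0.0747,-0.0747])

```text
time_s: 6.48
ee_pos: [430.9, -28.2, 185.7]
ee_rot: [-180.0, 0.0, 18.7]
force: [-0.4, -0.3, -1.4]
gripper_width: 13.6
gripper_force: 45.0
```

```bash
python3 - <<'E'
from h import *
from workcell import env,cams
import pickle
np.set_printoptions(precision=1,suppress=True)
s=env.state();f=cams.grab_frame("wrist");im=f["color"];cv2.imwrite("pics/w3.png",im);c=cam(f,s);pickle.dump(c,open("w3.pkl","wb"))
print(s["ee_pos"],s["ee_rot"],s["time_s"],s["gripper_width"])
cv2.imwrite("pics/w3b.png",cv2.resize(im,(768,576),interpolation=cv2.INTER_CUBIC))
E
```

```text
[430.9 -28.2 185.7] [-180.     0.    18.7] 6.475 13.610376034996502
```

View pics/w3b.png

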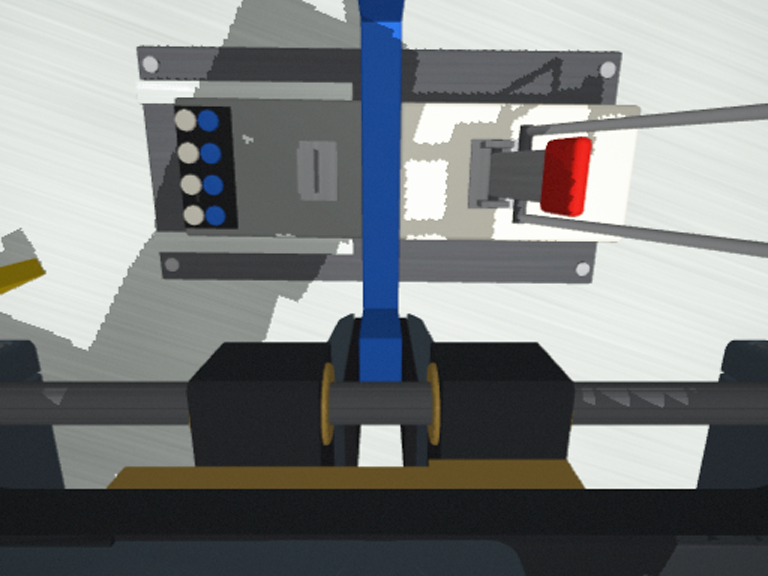

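The held spacer hangs straight over the gap (edges at view x 361–402), with plate corners (137,47),(622,52),(591,283),(162,279); checking the offset numerically.

```bash
python3 - <<'E'
from h import *
import pickle
np.set_printoptions(precision=1,suppress=True)
Rm,t,yaw=pickle.load(open("dock.pkl","rb"));c=pickle.load(open("w3.pkl","rb"));im=cv2.imread("pics/w3.png")
D=lambda P:np.r_[Rm.T@(P[:2]-t),P[2]]
v=lambda *p:np.array(p)/1.5
for p in((137,47),(622,52),(591,283),(162,279)):print("corner",D(onz(c,v(*p),8)))
m=mask(im,(105,120,60),(130,255,255))
for r in(30,60,100,140,180):
    x=np.where(m[r,225:285])[0]+225;p=(0.5+x.mean(),r);print(r,x.min(),x.max(),D(onz(c,p,173.5)))
for n,p,z in(("face",(402,103),62),("face",(402,241),62),("blockend",(628,240),62),("kTop",(297,170),66),("kTopL",(337,170),66),("rail",(352,82),24),("rail",(353,255),24),("modtop -y",(300,99),62),("modtop +y",(300,238),62),("ear junction",(380,312),173.5),("ear junction far",(380,23),173.5),("slotL",(314,170),82),("slotR",(320,170),82),("lip y0",(317,149),82),("lip y1",(317,191),82)):print(n,D(onz(c,v(*p),z)))
E
```

```text
corner [173.  -80.5   8. ]
corner [-150.3  -78.4    8. ]
corner [-148.7   80.4    8. ]
corner [175.1  78.4   8. ]
30 241 267 [ 10.2 -43.5 173.5]
60 241 267 [ 10.2 -29.3 173.5]
100 241 266 [ 10.4  -9.4 173.5]
140 241 265 [ 10.6  11.9 173.5]
180 242 265 [ 10.2  34.7 173.5]
face [ -1.7 -39.3  62. ]
face [-2.9 40.6 62. ]
blockend [-142.9   39.6   62. ]
kTop [59.7 -1.8 66. ]
kTopL [36.1 -1.9 66. ]
rail [ 29.1 -56.7  24. ]
rail [29.8 56.6 24. ]
modtop -y [ 56.9 -41.3  62. ]
modtop +y [60.2 39.  62. ]
ear junction [ 10.5  51.6 173.5]
ear junction far [ 10.8 -50.2 173.5]
slotL [47.4 -1.9 82. ]
slotR [44.1 -1.9 82. ]
lip y0 [ 45.4 -13.1  82. ]
lip y1 [46.1  9.5 82. ]
```

Request:
step_arm([
  [0.002,0,0.1],
  [0.002,0,0.2],
  [0.002,0,0.27],
  [0.002,0,0.31],
  [0.002,0,0.34],
  [0.002,0,0.36],
  [0.002,0,0.367],
  [0.002,0,0.371],
  [0.002,0,0.374],
  [0.002,0,0.374],
], turn=[0,0,0,0,0,0,0,0,0,0])

```text
time_s: 7.78
ee_pos: [431.6, -29.0, 74.2]
ee_rot: [180.0, -0.0, 18.6]
force: [-1.2, -0.8, 2.0]
gripper_width: 13.6
gripper_force: 45.0
```

Request:
step_arm([
  [0,0,0],
  [0,0,0],
  [0,0,0],
  [0,0,-0.05],
  [0,0,-0.2],
  [0,0,-0.4],
  [0,0,-0.6],
  [0,0,-0.75],
  [0,0,-0.75],
], turn=[0,0,0,0,0,0,0,0,0], fingers=0.1)

```text
time_s: 8.9
ee_pos: [433.1, -29.0, 302.3]
ee_rot: [179.8, -0.4, 18.6]
force: [-0.7, -0.1, -0.6]
gripper_width: 41.0
gripper_force: 0.0
```

Request:
step_arm([
  [0.23,0.5,0],
  [0.23,0.5,0],
  [0.23,0.5,0],
  [0.23,0.5,0],
  [0.23,0.5,0],
  [0.23,0.5,0],
  [0.23,0.5,0],
  [0.23,0.5,0],
  [0.23,0.5,0],
  [0.23,0.5,0],
  [0.23,0.5,0],
  [0.23,0.5,0],
], turn=[-0.25,-0.25,-0.25,-0.25,-0.25,-0.25,-0.25,-0.25,-0.25,-0.25,-0.25,-0.25])

```text
time_s: 10.4
ee_pos: [544.4, -149.0, 298.4]
ee_rot: [-180.0, -0.0, 108.6]
force: [0.6, -0.1, -0.3]
gripper_width: 40.9
gripper_force: 0.0
```

```bash
python3 - <<'E'
from h import *
from workcell import env,cams
import pickle
np.set_printoptions(precision=1,suppress=True)
s=env.state();f=cams.grab_frame("wrist");im=f["color"];cv2.imwrite("pics/w4.png",im);c=cam(f,s);pickle.dump(c,open("w4.pkl","wb"))
print(s["ee_pos"],s["ee_rot"],s["time_s"],s["gripper_width"])
Rm,t,yaw=pickle.load(open("dock.pkl","rb"));D=lambda P:np.r_[Rm.T@(P[:2]-t),P[2]]
print("TCP dock",D(s["ee_pos"]))
for st,cc in blobs(mask(im,(18,130,100),(35,255,255)),40):print(st,cc,D(onz(c,cc,225)))
C=pickle.load(open("C.pkl","rb"))
cv2.imwrite("pics/w4b.png",cv2.resize(im,(768,576),interpolation=cv2.INTER_CUBIC))
E
```

```text
[ 544.4 -149.   298.4] [-180.    -0.   108.6] 10.4 40.87494684903607
TCP dock [-140.     0.5  298.4]
[242 217  20  16 308] [251.5 224.8] [-156.3    1.1  225. ]
[161 248   6  48 145] [163.5 272.7] [-199.3   75.5  225. ]
[340 248   6  47 145] [343.1 272. ] [-198.5  -76.2  225. ]
```

View pics/w4b.png

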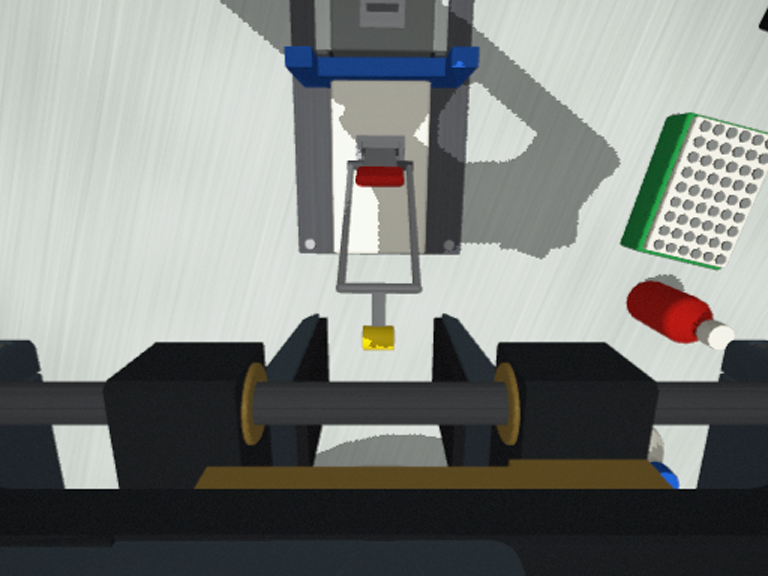

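Spacer stands across the gap with both ears free (view (300,57),(463,57)); the loop's grip at view (378,338) seems lower/farther back than before. Re-measuring with the fixed cameras.

```bash
python3 - <<'E'
from h import *
from workcell import env,cams
import pickle
np.set_printoptions(precision=1,suppress=True)
Rm,t,yaw=pickle.load(open("dock.pkl","rb"));D=lambda P:np.r_[Rm.T@(P[:2]-t),P[2]]
c=pickle.load(open("w4.pkl","rb"))
for n in("scene","side"):
    f=cams.grab_frame(n);k=cam(f);cv2.imwrite(f"pics/{n}4.png",f["color"])
    for st,cc in blobs(mask(f["color"],(18,130,80),(35,255,255)),8):
        P,e=tri(c,(251.5,224.8),k,cc)
        if e<15:print(n,st,cc,"grip",D(P),e)
    for st,cc in blobs(mask(f["color"],(0,150,60),(8,255,255)),15):
        P,e=tri(c,(253,118),k,cc)
        if e<15:print(n,st,cc,"pad",D(P),e)
E
```

```text
scene [200 203   9   8  57] [204.  206.8] grip [-161.6    1.   210.7] 0.4249488864210934
scene [219 201  10  10  41] [224.3 204.5] pad [-72.8  -2.4 144.7] 5.152481728613217
side [290  67   7   4  23] [293.4  68.4] grip [-161.5    2.1  211.1] 1.7491073783497024
side [282 112  12  10 102] [287.7 116.7] pad [-73.8   1.  141.1] 1.9904985082200721
```

Request:
step_arm([
  [-0.072,-0.003,0],
  [-0.072,-0.003,0.15],
  [-0.072,-0.003,0.25],
  [-0.072,-0.003,0.285],
  [-0.072,-0.003,0.285],
  [-0.072,-0.003,0.285],
], turn=[0,0,0,0,0,0])

```text
time_s: 11.3
ee_pos: [551.6, -170.4, 214.7]
ee_rot: [179.9, 0.1, 108.6]
force: [-0.2, -0.5, 0.0]
gripper_width: 41.4
gripper_force: 0.0
```

Request:
step_arm([
  [0,0,0],
  [0,0,0],
  [0,0,0],
  [0,0,0],
], turn=[0,0,0,0], fingers=1, force=15)

```text
time_s: 11.8
ee_pos: [550.7, -170.0, 213.6]
ee_rot: [180.0, 0.0, 108.6]
force: [0.1, -0.6, 1.4]
gripper_width: 17.5
gripper_force: 15.0
```

```bash
python3 - <<'E'
import numpy as np
def G(th,e,r=150.1):
    P=np.array([-55-26*np.cos(th),71+26*np.sin(th)]);f=np.radians(e)+np.arctan2(18,149);b=np.radians(e)
    return P+r*np.array([np.cos(f),np.sin(f)]),P+127*np.array([np.cos(b),np.sin(b)])
g0,_=G(1.31,124)
es=[117,109,100,91,82,73,64,55,46,37,28,20,12,5,-1,-6,-10,-12.5]
for i,e in enumerate(es):
    th=1.31+.17*(124-e)/136.5
    g,b=G(th,e,148.8 if 75<e<120 else 150.1);d=(g-g0)/300
    print(e,round(d[0],3),round(-d[1],3),b.round(1),g.round(1))
E
```

```text
117 0.052 -0.034 [-119.1  209.3] [-144.5  219.7]
109 0.113 -0.068 [-102.6  216.3] [-126.2  230.1]
100 0.186 -0.097 [-83.  221.4] [-104.2  238.7]
91 0.263 -0.114 [-62.9 223.4] [-81.1 243.8]
82 0.342 -0.119 [-42.7 222.2] [-57.5 245.2]
73 0.421 -0.116 [-23.  217.9] [-33.7 244.3]
64 0.498 -0.096 [ -4.1 210.7] [-10.7 238.4]
55 0.571 -0.065 [ 13.3 200.6] [ 11.2 229. ]
46 0.638 -0.023 [ 29. 188.] [ 31.3 216.4]
37 0.697 0.029 [ 42.5 173.1] [ 49.2 200.8]
28 0.748 0.09 [ 53.5 156.4] [ 64.5 182.6]
20 0.785 0.15 [ 60.9 140.2] [ 75.5 164.7]
12 0.813 0.214 [ 66.1 123.2] [ 83.9 145.4]
5 0.83 0.273 [ 68.6 107.9] [ 89.  127.8]
-1 0.838 0.324 [69.3 94.6] [ 91.6 112.3]
-6 0.842 0.368 [68.7 83.6] [92.5 99.2]
-10 0.841 0.403 [67.6 74.8] [92.4 88.7]
-12.5 0.84 0.425 [66.6 69.4] [92.  82.2]
```

Request:
step_arm([
  [0.052,0,-0.034],
  [0.113,0,-0.068],
  [0.186,0,-0.097],
  [0.263,0,-0.114],
  [0.342,0,-0.119],
  [0.421,0,-0.116],
  [0.498,0,-0.096],
  [0.571,0,-0.065],
  [0.638,0,-0.023],
  [0.697,0,0.029],
  [0.748,0,0.09],
  [0.748,0,0.09],
], turn=[0,0,0,0,0,0,0,0,0,0,0,0])

```text
time_s: 13.3
ee_pos: [477.6, 44.9, 185.1]
ee_rot: [-179.9, -0.1, 108.7]
force: [2.3, 1.4, -0.7]
gripper_width: 17.6
gripper_force: 15.0
```

```bash
python3 - <<'E'
from h import *
from workcell import env,cams
import pickle
np.set_printoptions(precision=1,suppress=True)
Rm,t,yaw=pickle.load(open("dock.pkl","rb"));D=lambda P:np.r_[Rm.T@(P[:2]-t),P[2]]
s=env.state();print(D(s["ee_pos"]),s["force"],s["gripper_width"])
f=cams.grab_frame("wrist");cv2.imwrite("pics/w5.png",f["color"]);o=f["color"]
g=cams.grab_frame("scene")["color"][120:290,160:310]
v=np.zeros((600,800,3),np.uint8);v[:384,:512]=o;g=cv2.resize(g,None,fx=1.9,fy=1.9);v[600-g.shape[0]:,800-g.shape[1]:]=g;cv2.imwrite("pics/w5b.png",v)
E
```

```text
[ 65.1   2.1 185.1] [ 2.3  1.4 -0.7] 17.569811374430326
```

View pics/w5b.png

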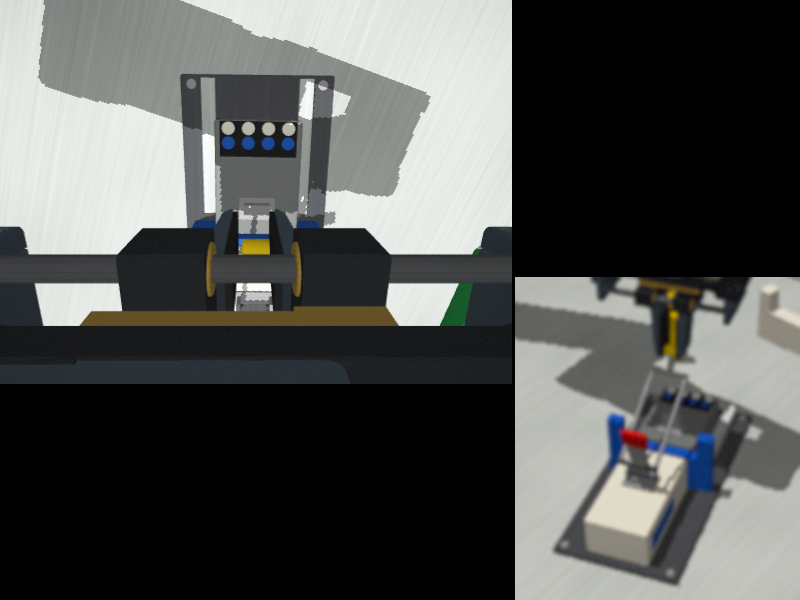

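The grip is held between the fingers (258,247 in the wrist view) and the loop now hangs over the module, lever upright. Continuing the arc down.

Request:
step_arm([
  [0.037,0,0.06],
  [0.065,0,0.124],
  [0.082,0,0.183],
  [0.09,0,0.234],
  [0.094,0,0.278],
  [0.093,0,0.313],
  [0.092,0,0.335],
  [0.092,0,0.335],
  [0.092,0,0.335],
], turn=[0,0,0,0,0,0,0,0,0])

```text
time_s: 14.52
ee_pos: [470.4, 68.9, 86.0]
ee_rot: [180.0, 0.0, 108.6]
force: [1.2, 0.7, 0.1]
gripper_width: 18.0
gripper_force: 15.0
```

```bash
python3 - <<'E'
from h import *
from workcell import env,cams
import pickle
np.set_printoptions(precision=1,suppress=True)
Rm,t,yaw=pickle.load(open("dock.pkl","rb"));D=lambda P:np.r_[Rm.T@(P[:2]-t),P[2]]
s=env.state();print(D(s["ee_pos"]),s["force"],s["gripper_width"])
C=pickle.load(open("C.pkl","rb"));k={}
for n in("scene","side"):
    im=cams.grab_frame(n)["color"];cv2.imwrite(f"pics/{n}6.png",im)
    k[n]=[cc for st,cc in blobs(mask(im,(0,150,60),(8,255,255)),15)]
for a in k["scene"]:
  for b in k["side"]:
    P,e=tri(C["scene"],a,C["side"],b)
    if e<8:
        q=D(P);print("pad",q,e,np.arctan2(q[2]-71,-55-q[0]))
E
```

```text
[90.2  1.2 86. ] [1.2 0.7 0.1] 18.00976670100261
pad [-204.4 -273.8   40.9] 2.3731691382011775 -0.1989735290510093
```

Request:
step_arm([
  [0,0,0.01],
  [0,0,0.012],
  [0,0,0.012],
], turn=[0,0,0])

```text
time_s: 15.0
ee_pos: [470.5, 68.9, 82.9]
ee_rot: [179.9, 0.0, 108.6]
force: [0.0, 0.9, 6.2]
gripper_width: 17.5
gripper_force: 15.0
```

Request:
step_arm([
  [0,0,0],
  [0,0,0],
  [0,0,0],
  [0,0,-0.1],
  [0,0,-0.3],
  [0,0,-0.5],
  [0,0,-0.65],
  [0,0,-0.65],
  [0,0,-0.65],
], turn=[0,0,0,0,0,0,0,0,0], fingers=0.1)

```text
time_s: 16.12
ee_pos: [469.3, 68.9, 276.0]
ee_rot: [-179.9, -0.0, 108.6]
force: [0.2, -0.1, 0.5]
gripper_width: 41.0
gripper_force: 0.0
```

```bash
python3 - <<'E'
from h import *
from workcell import env,cams
import pickle
np.set_printoptions(precision=1,suppress=True)
Rm,t,yaw=pickle.load(open("dock.pkl","rb"));D=lambda P:np.r_[Rm.T@(P[:2]-t),P[2]]
s=env.state();print(D(s["ee_pos"]),s["force"],s["gripper_width"],s["time_s"])
C=pickle.load(open("C.pkl","rb"));k={};g={}
f=cams.grab_frame("wrist");w=f["color"];pickle.dump(cam(f,s),open("w7.pkl","wb"))
ims={}
for n in("scene","side"):
    im=cams.grab_frame(n)["color"];ims[n]=im
    k[n]=[cc for st,cc in blobs(mask(im,(0,150,60),(8,255,255)),10)]
    g[n]=[cc for st,cc in blobs(mask(im,(18,130,80),(35,255,255)),8)]
for K,nm in((k,"pad"),(g,"grip")):
  for a in K["scene"]:
    for b in K["side"]:
      P,e=tri(C["scene"],a,C["side"],b)
      q=D(P)
      if e<8 and abs(q[1])<20: print(nm,q,e,np.arctan2(q[2]-71,-55-q[0]))
print([ (st,c) for st,c in blobs(mask(w,(18,130,80),(35,255,255)),15)])
cv2.imwrite("pics/w7.png",w)
v=np.zeros((600,800,3),np.uint8);v[:384,:512]=w
a=cv2.resize(ims["scene"][160:290,170:300],None,fx=2.2,fy=2.2);v[314:600,514:800]=a
b=cv2.resize(ims["side"][90:250,225:335],None,fx=1.9,fy=1.9);v[:b.shape[0],540:540+b.shape[1]]=b
cv2.imwrite("pics/w7b.png",v)
E
```

```text
[ 90.5   2.3 276. ] [ 0.2 -0.1  0.5] 40.99785021135179 16.125
pad [-72.4   0.8 142.4] 2.8686804260584817 1.331716787924259
grip [83.1 -0.4 78.8] 3.626769465875429 3.0852700116043206
[(array([179,   0,  27,  27, 372], dtype=int32), array([193. ,  11.3])), (array([249, 175,  15,  12, 178], dtype=int32), array([255.9, 180.6])), (array([161, 242,  17,  55, 475], dtype=int32), array([167. , 269.1])), (array([330, 242,  17,  55, 477], dtype=int32), array([339.6, 269.3])), (array([ 130,  307,  318,   19, 4896], dtype=int32), array([295.5, 317.5]))]
```

View pics/w7b.png

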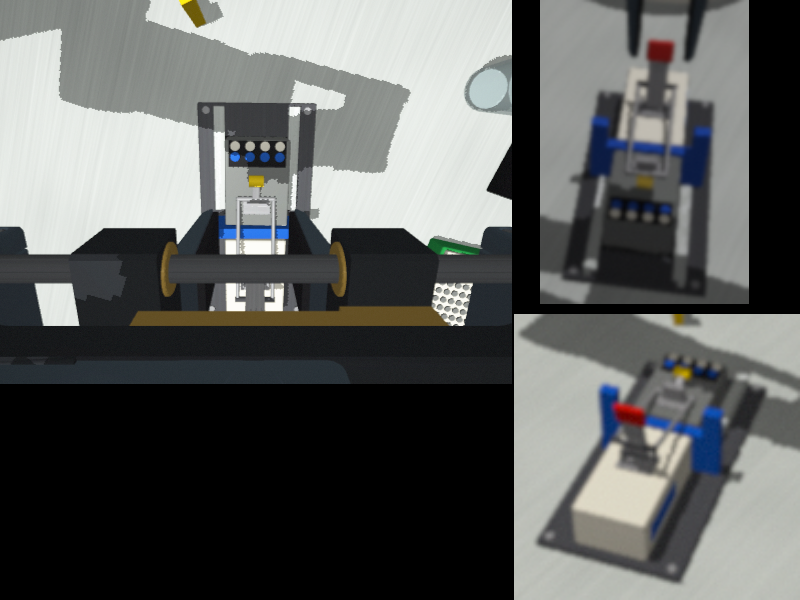

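The loop lies over the keeper: bar at wrist (257,199), grip (256,181), keeper just below it at (258,209); lever near upright. Verifying numerically.

```bash
python3 - <<'E'
from h import *
import pickle
np.set_printoptions(precision=1,suppress=True)
Rm,t,yaw=pickle.load(open("dock.pkl","rb"));D=lambda P:np.r_[Rm.T@(P[:2]-t),P[2]]
c=pickle.load(open("w7.pkl","rb"));im=cv2.imread("pics/w7.png")
print("grip",D(onz(c,(255.9,180.6),79)),"bar67",D(onz(c,(257,199),67)))
print(cv2.cvtColor(im,cv2.COLOR_BGR2GRAY)[188:242:1,[250,257,264]].T)
for y in(196,199,202,205,209,213):print(y,[D(onz(c,(257,y),z))[0] for z in(62,67,82)])
E
```

```text
grip [83.6 -1.3 79. ] bar67 [57.5 -2.8 67. ]
[[168 169 167 167 168 166 167 159  98 149 190 214 110  94  98 157 210 209
  209 209 208 207 207 210 213 206 182 164 163 166 165 165 164 166 165 165
  154  59  47  45  60 111 114 115 114 113 113 112 111 113 119 140 198 245]
 [187 186 187 186 186 187 186 187 187 188 181 126 110  95  97 158 209 209
  213 207 208 207 208 209 210 207 184 164 163 164 165 165 164 166 165 163
  160  85  48  47  60 110 114 113 112 114 112 111 111 112 118 137 193 243]
 [166 167 166 166 165 167 165 158  99 140 179 168 109  97  90 133 207 210
  223 204 204 203 205 205 208 205 177 164 164 163 163 163 163 163 162 163
  159  96  48  47  59 110 113 113 114 114 113 112 113 113 118 135 187 242]]
196 [np.float64(60.00733744723908), np.float64(61.372203737133944), np.float64(65.46680260681853)]
199 [np.float64(56.07044186451944), np.float64(57.487842113427625), np.float64(61.740042860152144)]
202 [np.float64(52.11313378561057), np.float64(53.58334037800749), np.float64(57.99396015519825)]
205 [np.float64(48.135254042076205), np.float64(49.658541486381935), np.float64(54.22840381929906)]
209 [np.float64(42.79913580154797), np.float64(44.39362844066975), np.float64(49.17710635803509)]
213 [np.float64(37.425773724093375), np.float64(39.091968540021604), np.float64(44.09055298780627)]
```

Bar at x≈58.5, lip far face ≈53, nose tip 56.7, grip height 79: hooked behind the keeper. Now shut the fingers and go to the lever.

Request:
step_arm([
  [-0.2,0.005,0],
  [-0.4,0.005,0],
  [-0.415,0.005,0.15],
  [-0.415,0.005,0.3],
  [-0.415,0.005,0.433],
  [-0.415,0.005,0.433],
  [-0.415,0.005,0.433],
], turn=[0,0,0,0,0,0,0], fingers=1)

```text
time_s: 17.15
ee_pos: [512.1, -48.5, 148.1]
ee_rot: [179.9, 0.0, 108.6]
force: [0.6, 0.0, -0.2]
gripper_width: 0.4
gripper_force: 0.0
```

```bash
python3 - <<'E'
from h import *
from workcell import env
import pickle
np.set_printoptions(precision=3,suppress=True)
Rm,t,yaw=pickle.load(open("dock.pkl","rb"));s=env.state();p=s["ee_pos"];q=np.r_[Rm.T@(p[:2]-t),p[2]];print(q,s["gripper_width"],s["force"])
for th in(1.33,1.2,1.07,.94,.81,.68,.56,.44,.33,.23,.15,.08,.03,0,-.03):
    r=72+7*(1.33-th)/1.33
    f=np.array([-55-r*np.cos(th)+5*np.sin(th),71+r*np.sin(th)+5*np.cos(th)])
    T=f+[16,11];print(th,T.round(1),((T[0]-q[0])/300).round(3),((q[2]-T[1])/300).round(3))
E
```

```text
[-34.433  -0.865 148.077] 0.42988342396750945 [ 0.563  0.028 -0.198]
1.33 [-51.3 153.1] -0.056 -0.017
1.2 [-60.7 151.6] -0.087 -0.012
1.07 [-69.8 148.8] -0.118 -0.002
0.94 [-78.6 144.8] -0.147 0.011
0.81 [-86.9 139.6] -0.175 0.028
0.68 [-94.5 133.3] -0.2 0.049
0.56 [-100.8  126.6] -0.221 0.071
0.44 [-106.3  119.2] -0.239 0.096
0.33 [-110.5  111.8] -0.253 0.121
0.23 [-113.6  104.6] -0.264 0.145
0.15 [-115.6   98.6] -0.271 0.165
0.08 [-116.9   93.3] -0.275 0.183
0.03 [-117.7   89.4] -0.277 0.196
0 [-118.   87.] -0.279 0.204
-0.03 [-118.3   84.6] -0.279 0.212
```

Request:
step_arm([
  [-0.056,-0.002,-0.017],
  [-0.087,-0.002,-0.012],
  [-0.118,-0.002,-0.002],
  [-0.147,-0.002,0.011],
  [-0.175,-0.002,0.028],
  [-0.2,-0.002,0.049],
  [-0.221,-0.002,0.071],
  [-0.239,-0.002,0.096],
  [-0.253,-0.002,0.121],
  [-0.264,-0.002,0.145],
  [-0.264,-0.002,0.145],
], turn=[0,0,0,0,0,0,0,0,0,0,0])

```text
time_s: 18.52
ee_pos: [535.9, -124.1, 103.0]
ee_rot: [-179.9, -0.0, 108.6]
force: [0.3, 1.5, 0.7]
gripper_width: 0.3
gripper_force: 0.0
```

Request:
step_arm([
  [-0.004,0,0.01],
  [-0.007,0,0.02],
  [-0.009,0,0.03],
  [-0.011,0,0.038],
  [-0.013,0,0.046],
  [-0.014,0,0.053],
  [-0.015,0,0.058],
  [-0.015,0,0.061],
  [-0.015,0,0.061],
], turn=[0,0,0,0,0,0,0,0,0])

```text
time_s: 19.65
ee_pos: [537.4, -127.8, 87.0]
ee_rot: [180.0, 0.0, 108.6]
force: [-3.0, 0.6, 10.5]
gripper_width: 0.6
gripper_force: 5.2
```

Request:
step_arm([
  [0,0,-0.1],
  [0,0,-0.3],
  [0,0,-0.5],
  [0.2,0,-0.68],
  [0.42,0,-0.68],
  [0.42,0,-0.68],
  [0.42,0,-0.68],
  [0.42,0,-0.68],
], turn=[0,0,0,0,0,0,0,0])

```text
time_s: 20.65
ee_pos: [497.5, -9.6, 288.7]
ee_rot: [-179.9, 0.0, 108.6]
force: [-0.9, -0.4, 0.1]
gripper_width: 0.7
gripper_force: 0.0
```

```bash
python3 - <<'E'
from h import *
from workcell import env,cams
import pickle
np.set_printoptions(precision=1,suppress=True)
Rm,t,yaw=pickle.load(open("dock.pkl","rb"));D=lambda P:np.r_[Rm.T@(P[:2]-t),P[2]]
s=env.state();print(D(s["ee_pos"]),s["force"],s["time_s"])
f=cams.grab_frame("wrist");w=f["color"];pickle.dump(cam(f,s),open("w8.pkl","wb"));cv2.imwrite("pics/w8.png",w)
ims={n:cams.grab_frame(n)["color"] for n in("scene","side")}
C=pickle.load(open("C.pkl","rb"))
for nm,lo,hi in(("pad",(0,150,60),(8,255,255)),("grip",(18,130,80),(35,255,255))):
  k={n:[c for st,c in blobs(mask(ims[n],lo,hi),8)] for n in ims}
  for a in k["scene"]:
    for b in k["side"]:
      P,e=tri(C["scene"],a,C["side"],b);q=D(P)
      if e<8 and abs(q[1])<20: print(nm,q,e)
v=np.zeros((600,800,3),np.uint8);v[:384,:512]=w
v[314:600,514:800]=cv2.resize(ims["scene"][160:290,170:300],None,fx=2.2,fy=2.2)
b=cv2.resize(ims["side"][90:250,225:335],None,fx=1.9,fy=1.9);v[:b.shape[0],540:540+b.shape[1]]=b
cv2.imwrite("pics/w8b.png",v)
E
```

```text
[  7.2   0.6 288.7] [-0.9 -0.4  0.1] 20.65
pad [-128.5    1.1   73.9] 3.2526296796114167
grip [70.9 -0.1 84.6] 3.1401834477955832
```

View pics/w8b.png

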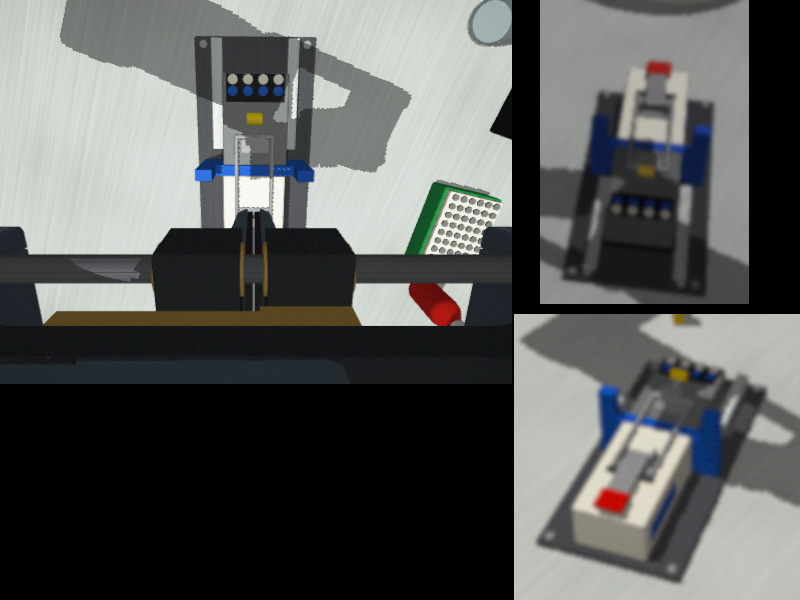

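Lever lies flat (pad at x -128, z 74), bar/grip at x 71 (expected 71.5); spacer pinched in the gap. A final numeric check of spacer centring and squareness.

```bash
python3 - <<'E'
from h import *
import pickle
np.set_printoptions(precision=1,suppress=True)
Rm,t,yaw=pickle.load(open("dock.pkl","rb"));D=lambda P:np.r_[Rm.T@(P[:2]-t),P[2]]
c=pickle.load(open("w8.pkl","rb"));im=cv2.imread("pics/w8.png")
m=mask(im,(105,120,60),(130,255,255));
for st,cc in blobs(m,20):print(st,cc)
l=m[150:190].any(0);x=np.where(l)[0];print(x.min(),x.max())
for p in((x.min(),174),(x.max()+1,174)):print("ear end top",D(onz(c,p,95)))
for col in(225,235,275,285):
    r=np.where(m[155:190,col])[0]+155;print(col,D(onz(c,(col,r.min()),62)),D(onz(c,(col,r.max()+1),62)))
h=cv2.cvtColor(im,cv2.COLOR_BGR2HSV)
w=((h[...,1]<60)&(h[...,2]>150)).astype(np.uint8)*255
for st,cc in blobs(w[70:90,220:285],15):q=cc+[220,70];print("cap",D(onz(c,q,66)))
E
```

```text
[227  85  11  11  91] [232.2  90.2]
[243  86  10  10  88] [247.5  90.5]
[258  86  10  10  88] [262.5  90.5]
[273  86  11  11  87] [277.7  90.7]
[195 159  40  22 635] [213.  169.6]
[274 160  40  22 633] [294.9 170.3]
[239 165  31  11 339] [253.9 170. ]
195 313
ear end top [ 8.7 68.2 95. ]
ear end top [  8.8 -71.3  95. ]
225 [13.8 35.9 62. ] [-0.5 36.2 62. ]Traceback (most recent call last):
  File "<stdin>", line 11, in <module>
    return umr_minimum(a, axis, None, out, keepdims, initial, where)
ValueError: zero-size array to reduction operation minimum which has no identity
```

```bash
python3 -c "
from workcell import env
print(env.job_done())"
```

```text
the job is handed in; nothing more can be done
None
```

The job is handed in, though no verdict came back: the blue spacer stands in the gap, about 1.5 mm off centre, which is within measuring error. The loop is hooked behind the keeper and the lever lies flat. The arm is clear, and I left the white spacer and beaker alone, with about 21 s of the 72 s used.

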